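# Set the push-lock panel for the night charge

### The arm

A 6-joint arm with a two-finger parallel gripper is mounted at the origin on the work surface. World frame = base frame: x ahead of the robot, y to its left, z up, the work surface at z = 0. Lengths are in m, angles in rad, forces in N, time in s.
With the tool pointing down it reaches from about 0.275 to 0.75 m from the base axis. Payload 10.2 kg.
Tool frame: the origin (TCP) lies midway between the tips of the shut fingers; the grasp point (between the pads) lies 19 mm behind it (env.hold_point_z is the distance from the TCP to the grasp point, in m); z points along the fingers, y is the line along which they close (so a half turn about z gives the same grasp; the last joint's range is limited). The gripper opens to 85 mm and grips with 20 to 120 N. Pads are 22 mm wide; open, the fingers measure 114 mm over their backs; the gripper's body (76 mm by 85 mm) begins 54 mm behind the grasp point. The pads swing forward as they close: fully open they stand 13 mm farther back than shut.
Start: joints at [-1.491, 0.313, 1.498, -0, 1.331, -0.223], TCP at [0.157, -0.501, 0.231] pointing down, gripper open.
Joint ranges: [-2.94, 2.94], [-0.97, 2.17], [0.19, 2.56], [-1.23, 4.37], [0.02, 3.11], [-2.88, 2.88]. Speed limits (rad/s): [2.39, 2.39, 3.01, 3.14, 3.14, 3.14].

### API

Orientations are given as a unit quaternion [x, y, z, w].
In Python, from bench import env, kinematics, monitor, eyes, job gives the robot as it stands. The module is installed in compiled form; this text tells all that it offers. Calls block until the motion is done:
- env.reach(position, orientation): joint-space move of the TCP to a pose.
- env.movel(position, velocity=0.15, frame=None, guard=None): straight line of the TCP; frame=None keeps the orientation; velocity is the mean speed in m/s. With guard (N) it stops when the force on the tool has changed by that much, and returns True; else False.
- env.set_joints(angles): joint-space move.
- env.release() and env.close_gripper(effort=None): open the fingers fully, or close them until they stop; effort is the grip in N (None keeps the last).
- env.hold(seconds).
- kinematics.ik(position, orientation): joint angles nearest the present ones, or None.
- monitor.sense(): the state.
- eyes.grab_frame(name): name is "side" or "top" or "wrist"; returns a dict with "frame" (420x560x3 uint8, red, green, blue), "mtx" (3x3 intrinsics, pixels), "view" (4x4, takes a point from world to camera coordinates). Camera axes: x right, y down, z forward; pixel columns grow to the right and rows downward; lengths in m; the calibration is good to about 2 mm. The wrist camera is an equidistant fisheye: a pixel r from the principal point sees the ray r / f radians off the axis. A picture is of the moment at which its call begins. There is no depth.
A pose or a line that the arm cannot do raises env.MotionError and nothing moves.
- job.hand_in(): hands the job in; it is judged then, once.
The state is a dict: "clock": time; "joints": joint angles; "qvel": joint speeds; "joint_efforts": joint torques, N m; "position": TCP position; "ee_rot": TCP orientation; "contact_force": force on the tool from outside, world axes, zero at the start; "ft_torque": the same for the moment, N m; "finger_gap": opening from 0.0 (shut) to 1.0 (fully open); "gripper_force": force on a finger pad.
Only numpy, scipy, OpenCV 4.12 (cv2) and the standard library are available. Lean on these libraries where they do the work, as an engineer would, in place of code of your own. Each camera call takes 0.05 s, during which the arm holds its last target. There are 200 camera calls.

### The job

Set the garage's switch panel for the night charge: the large push-lock button has to be left latched in and both small ones popped out. Nothing shows how they stand now, so feel each cap's height lightly before you click it. Only when all three are right, push down the far end of the rocker, the end away from you, so that it snaps over and stays, and leave the other things on the shelf where they are.

Things in the scene. Friction and masses are not known exactly. Their poses are not given: they have to be found in the camera images.
- panel: fixed grey steel switch panel, 120 mm (its x, depth) x 280 mm (its y, length) x 60 mm high; origin at the centre of its underside, x towards the side far from the robot. Four places in a row along its y, at -99, -33, 33 and 99 mm and x = 0, carry the large button, two small buttons and the rocker in an order that changes. Collars and rocker frame stand 4 mm over the top.
- large_top (a point): centre of the top of the large black push-lock (push-push) button, cap 34 mm across. Its rest state, random at the start, is hidden: popped out the top rests 80 mm above the shelf, latched in 76 mm; nothing else differs. A light push (it yields from about 2 N) changes nothing. Each full click, slowly all the way to the stop at 66 mm and let go, changes the state over.
- small_a_top (a point): centre of the top of one of the two small black push-lock buttons, cap 22 mm across. Same mechanism, heights, forces and random start as the large one. Pressing meets a cam about 70 mm above the shelf: at 20 mm/s that takes up to some 8 N, more if faster, and stopping there does not change the state; past it about 3 N moves the cap on to the hard stop at 66 mm.
- small_b_top (a point): centre of the top of the other small push-lock button, cap 22 mm across; as small_a.
- rocker (a joint): tilt of the black seesaw rocker, a paddle 60 mm along the panel's x by 26 mm wide in a steel frame, pivoting about a line along the panel's y through its middle, 66 mm above the shelf. -0.2 rad = near end down (its start), +0.2 rad = far end down. An over-centre spring holds it at either stop; about 3.5 N on the raised end starts it and past 0 it snaps over by itself.
- rocker_far (a point): point on the top of the rocker's far end, 24 mm from its middle, in the panel's +x direction, on the side away from the robot; about 79 mm above the shelf when raised, about 69 mm when pressed down
- rocker_near (a point): point on the top of the rocker's near end, 24 mm from its middle, towards the robot; about 69 mm above the shelf at the start
- tin: round aluminium tin with a flat overlapping lid, 92 mm across, 33 mm high; a bystander near the panel's far side. Origin at the centre of its underside.
- small_tin: smaller round aluminium tin, 56 mm across, 22 mm high; a bystander near the panel's near side. Origin at the centre of its underside.
- tape_roll: paper tape roll lying flat, 80 mm across, 24 mm high; a bystander near the panel's far side. Origin at the centre of its underside.
- wheel_brush: boar-bristle wheel brush with black handle, 270 mm long lying along its own x (bristles to +x), 56 mm thick; a bystander on the robot's right. Origin at the centre of its underside.
- acrylic_box: clear acrylic box with a shut hinged lid and steel spring clip, 94 x 134 x 59 mm; a bystander on the robot's left. Origin at the centre of its underside.
- sprayer: grey plastic trigger sprayer, 80 mm across, 218 mm high; a bystander to the far left. Origin at the centre of its underside.
- shampoo_bottle: white plastic bottle with black cap, 68 mm across, 190 mm high; a bystander to the far right. Origin at the centre of its underside.

How it is judged:
By the outcome, as a careful person would: the job done as asked, in the order asked, and still so for the second after the job is handed in, with the robot touching nothing.
It also fails if it takes over 58 s, if anything falls off the work surface, if the arm or the gripper's body presses on something with over 40 N, if the wrist force passes 120 N, or if a joint passes its speed limit or range.

## Working session

There is one attempt and no reset: what is moved stays moved. The work goes in short steps, each a Python script; the robot and the scene stay as the last script left them, time stands still between calls to the robot, and variables do not carry over. Pictures are saved under pics/ and viewed, at most 10 in all, crops included, and the job is handed in when it is done.

```bash
mkdir -p pics
python3 - <<'E'
from bench import env, kinematics, monitor, eyes, job
import cv2,numpy as np
for n in ("top","side"):
    f=eyes.grab_frame(n); cv2.imwrite(f"pics/{n}0.png",f["frame"][:,:,::-1]); np.savez(f"{n}0.npz",**f)
    print(n,f["mtx"].round(1).tolist(),f["view"].round(3).tolist())
s=monitor.sense();print(s["clock"],s["position"],s["ee_rot"],s["contact_force"])
E
```

```text
top [[484.3, 0.0, 276.2], [0.0, 484.3, 207.3], [0.0, 0.0, 1.0]] [[0.007, -1.0, -0.0, -0.003], [-0.984, -0.007, -0.177, 0.576], [0.177, 0.001, -0.984, 1.068], [0.0, 0.0, 0.0, 1.0]]
side [[513.9, 0.0, 269.6], [0.0, 513.9, 203.3], [0.0, 0.0, 1.0]] [[-0.979, -0.206, -0.012, 0.57], [-0.126, 0.644, -0.755, 0.118], [0.163, -0.737, -0.656, 1.403], [0.0, 0.0, 0.0, 1.0]]
0.1 [ 0.15653733 -0.50087749  0.23080161] [ 9.88559822e-01  1.50828198e-01  5.88848554e-05 -5.74594462e-04] [0.58098971 0.21021004 0.36907614]
```

View pics/top0.png

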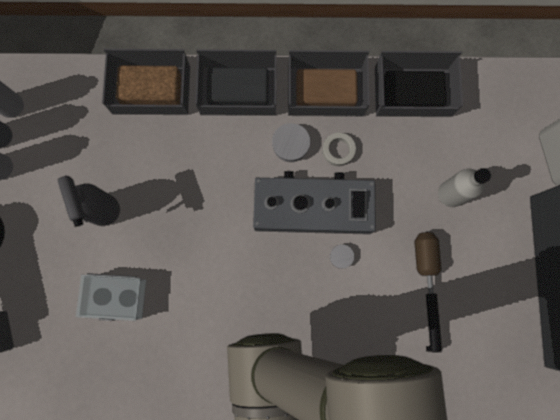

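View pics/side0.png

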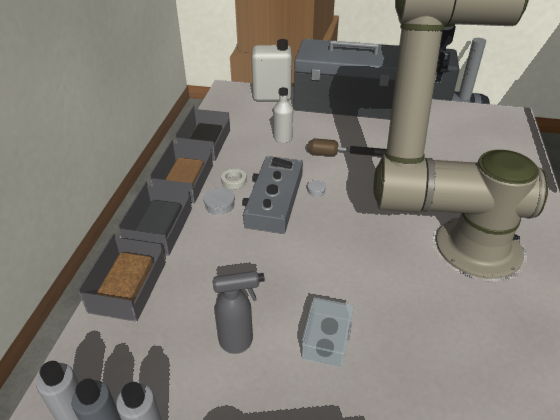

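The top view shows the panel at cols 254–375, rows 178–232. From left to right it carries a small button (272,202), the large one (301,203), a small one (330,203) and the rocker (358,205). The small tin is at (343,256). The side view agrees.

```bash
cat > h.py <<'E'
import cv2,numpy as np
def ray(f,u,v,z):
    V=f["view"];R=V[:3,:3];c=-R.T@V[:3,3]
    d=R.T@np.linalg.solve(f["mtx"],[u,v,1.]); return c+d*(z-c[2])/d[2]
def proj(f,p):
    q=f["view"][:3,:3]@p+f["view"][:3,3]; q=f["mtx"]@q; return q[:2]/q[2]
E
python3 - <<'E'
from h import *
f=np.load("top0.npz");im=f["frame"];g=cv2.cvtColor(im,cv2.COLOR_RGB2GRAY)
m=np.zeros_like(g);m[184:222,260:370]=(g[184:222,260:370]<38)
n,l,s,c=cv2.connectedComponentsWithStats(m)
for i in range(1,n):
    if s[i,4]>15: print(s[i],c[i].round(1),ray(f,*c[i],0.078).round(4))
# panel body outline
hsv=im.astype(int);m=((g<95)&(g>5)).astype(np.uint8);m[:176]=0;m[240:]=0;m[:,:245]=0;m[:,382:]=0
m=cv2.morphologyEx(m,cv2.MORPH_OPEN,np.ones((7,7)))
cs,_=cv2.findContours(m,0,1);k=max(cs,key=cv2.contourArea);r=cv2.minAreaRect(k);b=cv2.boxPoints(r);print(r)
for p in b: print(p,ray(f,*p,.06).round(3),ray(f,*p,0).round(3))
a=cv2.resize(im[165:275,240:390],None,fx=5,fy=5,interpolation=cv2.INTER_CUBIC)
fs=np.load("side0.npz");b=cv2.resize(fs["frame"][145:240,205:335],None,fx=5,fy=5,interpolation=cv2.INTER_CUBIC)
cv2.imwrite("pics/a.png",a[:,:,::-1]);cv2.imwrite("pics/b.png",b[:,:,::-1])
E
```

```text
[352 192  13  25 301] [358.2 203.8] [ 0.5804 -0.1838  0.078 ]
[268 197   8   9  59] [271.6 201.2] [0.585  0.0121 0.078 ]
[294 196  14  13 153] [300.6 202. ] [ 0.5836 -0.0537  0.078 ]
[326 199   9   9  60] [329.6 202.6] [ 0.5826 -0.1192  0.078 ]
((317.5, 204.5), (57.0, 127.0), 90.0)
[254. 176.] [0.648 0.054 0.06 ] [0.663 0.056 0.   ]
[381. 176.] [ 0.65  -0.241  0.06 ] [ 0.665 -0.254  0.   ]
[381. 233.] [ 0.517 -0.237  0.06 ] [ 0.524 -0.25   0.   ]
[254. 233.] [0.515 0.052 0.06 ] [0.522 0.054 0.   ]
```

View pics/a.png

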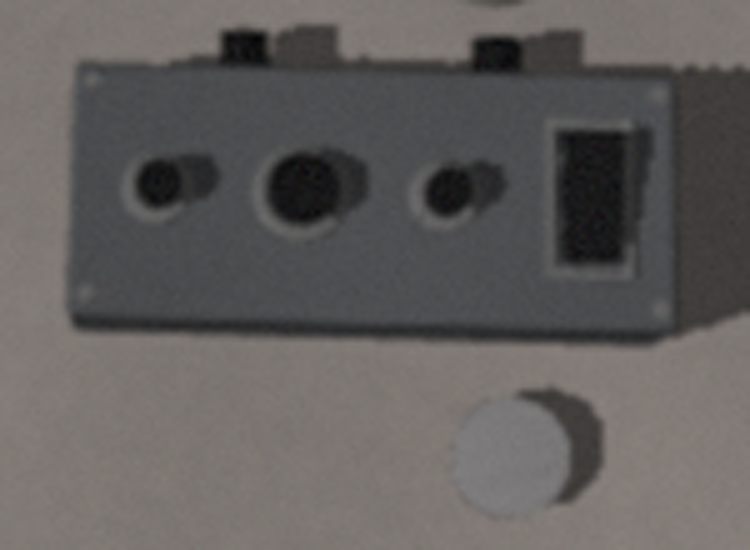

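View pics/b.png

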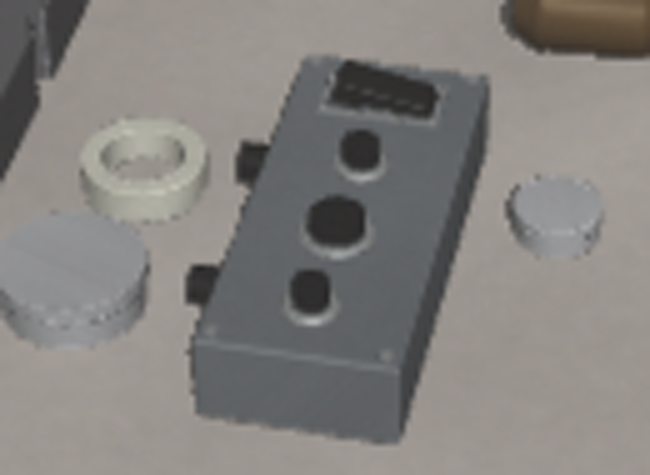

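The spacing is 66 mm as it should be, and the yaw is about -0.02 rad. Next I'll shut the fingers and feel each cap.

```bash
cat >> h.py <<'E'
from bench import env, kinematics, monitor, eyes, job
yaw=-0.018
Q=np.array([np.cos(yaw/2),np.sin(yaw/2),0,0])   # tool down, tool x along panel x
ux=np.array([np.cos(yaw),np.sin(yaw)]);uy=np.array([-np.sin(yaw),np.cos(yaw)])
C=np.array([0.5842,-0.0536])+uy*-0.033          # panel origin (large is at +33)
P={"s1":C+uy*.099,"L":C+uy*.033,"s2":C-uy*.033,"R":C-uy*.099}
def st(t=""):
    s=monitor.sense();print(t,round(s["clock"],2),s["position"].round(4),s["contact_force"].round(2))
    return s
def feel(n,g=1.5):
    env.movel([*P[n],.090],.12); env.hold(.15)
    h=env.movel([*P[n],.072],.012,guard=g); s=st(f"{n} hit={h}")
    env.movel([*P[n],.090],.06); return s["position"][2]
E
python3 - <<'E'
from h import *
env.close_gripper(20); st("shut")
env.reach([*P["s1"],.15],Q); st("above")
feel("s1"); feel("L"); feel("s2"); st("end")
E
```

```text
shut 0.87 [ 0.1566 -0.5011  0.2313] [-0.3   0.03 -0.11]
above 3.27 [0.5854 0.0116 0.1501] [ 0.07 -1.   -0.39]
s1 hit=True 4.98 [0.5853 0.0124 0.079 ] [ 0.41 -0.68  2.62]
L hit=True 7.28 [ 0.5841 -0.0536  0.075 ] [1.65 0.37 2.43]
s2 hit=True 9.45 [ 0.5829 -0.1196  0.079 ] [1.81 0.32 1.72]
end 9.78 [ 0.5832 -0.1196  0.0905] [ 0.07 -0.08  0.01]
```

The caps read 79, 75 and 79 mm, so small out, large in, small out, which already is the wanted state. I have time to check the readings again before the rocker.

Run:
```python
from h import *
feel("s2",1.8); feel("L",1.8); feel("s1",1.8); st("end")
env.movel([*(C+uy*.066),.075],.1); print(env.movel([*(C+uy*.066),.058],.012,guard=2.5)); st("panel top (60)")
env.movel([*(C+uy*.066),.1],.1); st()
```

```text
s2 hit=True 11.12 [ 0.583  -0.1196  0.0786] [0.98 0.64 1.74]
L hit=True 13.43 [ 0.5841 -0.0536  0.0749] [ 1.03 -0.18  2.93]
s1 hit=True 15.62 [0.5853 0.0124 0.0786] [ 1.35 -0.43  1.88]
end 15.97 [0.5855 0.0124 0.0904] [-0.24  0.12  0.03]
True
panel top (60) 17.6 [ 0.5848 -0.0206  0.0601] [-0.02  0.47  5.07]
 18.16 [ 0.5845 -0.0206  0.0995] [ 0.83 -0.4  -0.28]
```

The panel top reads 60.1 mm, so z is unbiased and the states are confirmed. I'll re-feel the two neighbours of that spot, then press the rocker.

Run:
```python
from h import *
a=feel("s1",1.8); b=feel("L",1.8)
env.movel([*P["L"],.11],.12)
if a>.0775 and b<.0768:
    F=P["R"]+ux*.024
    env.movel([*F,.11],.15); env.movel([*F,.087],.1); env.hold(.1)
    print(env.movel([*F,.0705],.015,guard=15)); st("pressed")
    env.movel([*F,.12],.1); st("up")
    N=P["R"]-ux*.024   # feel near end lightly: raised ~79 if snapped
    env.reach([.40,.10,.30],Q)
    f=eyes.grab_frame("side"); cv2.imwrite("pics/c.png",cv2.resize(f["frame"][135:240,205:345],None,fx=5,fy=5,interpolation=cv2.INTER_CUBIC)[:,:,::-1]); st("end")
```

```text
s1 hit=True 19.68 [0.5853 0.0124 0.0786] [0.89 0.36 1.77]
L hit=True 21.99 [ 0.5841 -0.0536  0.0749] [0.93 0.19 2.42]
False
pressed 25.49 [ 0.6056 -0.186   0.0709] [-1.66  1.65  6.51]
up 26.13 [ 0.6055 -0.1858  0.1193] [-0.35 -0.42  0.16]
end 27.65 [0.4005 0.0995 0.2994] [0.41 0.1  0.8 ]
```

View pics/c.png

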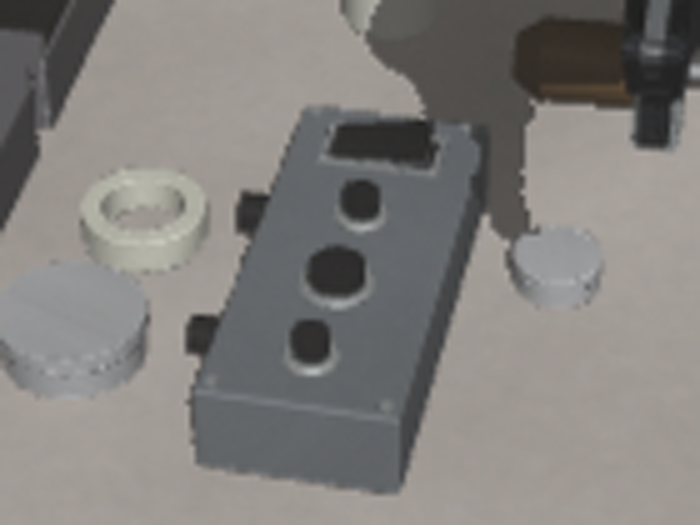

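The rocker at (382,143) now has its far end low and its near end raised, the reverse of the first view. The two tins and the tape roll haven't moved.

```bash
python3 -c "
from bench import job;print(job.hand_in())"
```

```text
the job is handed in; nothing more can be done
None
```

The job is handed in: by feel the large button was already latched in and both small ones popped out, so I clicked nothing, then pushed the rocker's far end down; the last picture shows it stayed over and the tins and tape roll hadn't moved.

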